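# Set a bench valve two turns open with its crank pin

## Robot

A 6-joint arm with a two-finger parallel gripper is mounted at the origin on a cart in front of the work surface, level with it; the furniture and walls round the work are solid. World frame = base frame: x ahead of the robot, y to its left, z up, the work surface at z = 0. Lengths are in m, angles in degrees, forces in N, time in s.
With the tool pointing down it reaches from about 0.375 to 0.9 m from the base axis. Payload 3.1 kg.
Tool frame: the origin (TCP) lies midway between the tips of the shut fingers; the grasp point (between the pads) lies 19 mm behind it; x points along the fingers, y is the direction in which the jaws open and shut, and the axes are right-handed (so a half turn about x gives the same grasp; the last joint's range is limited). The gripper opens to 87 mm and grips with 3 to 60 N. Pads are 19 mm wide; open, the fingers measure 117 mm over their backs; the gripper's body (75 mm by 190 mm) begins 51 mm behind the grasp point.
Start: joints at [-76.92, 30.224, 82.088, -0, 67.689, -10.227], TCP at [0.247, -0.574, 0.223] pointing down, gripper open.
Joint ranges: [-176.69, 176.69], [-43.24, 126.21], [12.49, 139.97], [-82, 262], [0, 151.66], [-163.58, 163.58]. Speed limits (degrees/s): [159.86, 159.86, 180, 180, 180, 180].

## Interface

Orientations are given as a 3x3 rotation matrix whose columns are the frame's x, y, z axes.
In Python, from rig import bot gives the robot as it stands.
- The arm moves only by the tool play_rows, never from a script. Its argument "motion" is a list of rows, each a list of 3 entries, a list of its own where there are three numbers: the shift along the tool's x, y, z in mm, then the turn, a rotation vector about the tool's x, y, z in degrees, then the opening, from 0 (shut) to 1 (fully open). A call has 1 to 8 rows; each row is the pose to reach, as a shift and turn from the pose commanded when the call began, along the tool's axes at that moment; what a row does not reach only later rows make up. A row lasts 1/10 s, in which the tool goes at most 50 mm and 8.59 degrees, less where a joint would pass 70% of its speed; a pose out of reach is approached as far as the arm can. A call with a gripper value outside its range is refused whole. The fingers move at their own pace and stop on an object; the grip force is fixed at half the most. Time passes only in rows, so rows that repeat a pose let the fingers close. It gives the time, the measured TCP pose, the force and the opening at its end, in the units of the state.
- bot.read_state(): the state, without advancing time (a new reading comes with each control period).
- bot.capture(name): name is "scene" or "side" or "wrist"; returns a dict with "img" (420x560x3 uint8, blue, green, red), "mtx" (3x3 intrinsics, pixels), "rvec" (rotation vector, rad) and "tvec" (3), from world to camera coordinates, as OpenCV has them. Camera axes: x right, y down, z forward; pixel columns grow to the right and rows downward; lengths in m; the calibration is good to about 2 mm. A picture is of the moment at which its call begins. There is no depth.
- bot.hand_in(): hands the job in, once; it reports no verdict.
The state is a dict: "time_s": time; "joint_positions": joint angles; "qvel": joint speeds; "tau": joint torques, N m; "position": TCP position; "tcp_rot": TCP orientation; "force": force on the tool from outside, world axes, zero at the start; "moment": the same for the moment, N m; "opening": opening from 0.0 (shut) to 1.0 (fully open).
Only numpy, scipy, OpenCV 4.12 (cv2) and the standard library are available. Lean on these libraries where they do the work, as an engineer would, in place of code of your own. Each camera call takes 0.05 s, during which the arm holds its last target.

## Task

Lift the loose crank pin out of its wooden block and push it fully down through the hole in the valve's handwheel. Cranking by the pin, close the valve clockwise (seen from above) until it comes up against its stop, then back it off exactly two full turns and finish still gripping the pin in the wheel at that setting, without letting go. Leave the other things on the bench where they are.

Things in the scene. Friction and masses are not known exactly. Their poses are not given: they have to be found in the camera images.
- pin_grip (a point): The loose crank pin's grip: an upright black square bar 16 x 16 x 46 mm; this point is its centre, z up along the pin, x and y square to its flats. Below it a steel collar, 28 mm across, 4 mm thick, its underside 27 mm below this point, then a round shank 10 mm across, 30 mm long, with a bevelled foot. About 80 g. At the start it stands upright in the wooden block, collar on the block's top.
- pin_foot (a point): The lower end of the crank pin's shank, on its axis, 57 mm below the centre of the grip and 30 mm below the underside of the collar; z up along the pin.
- crank_pin: The whole crank pin; the origin is the same point as the foot of the shank, 57 mm below the centre of the grip.
- pin_hole (a point): Centre of the mouth of the vertical through hole in the round boss (32 mm across) on the handwheel's rim, 48 mm from the axis; z up, x outward from the axis; turns with the wheel. Hole 13 mm across, 20 mm deep, flared to 20 mm at the mouth. Pin fully home: collar on the boss, shank 10 mm out below, grip centre 27 mm above this point. The pin turns freely in it, 1.5 mm play all round.
- wheel_centre (a point): On the vertical axis of the grey five-spoked handwheel (108 mm across) on top of the brass bench valve, level with the mouth of the hole, 105 mm above the bench; it stays in place as the wheel turns. A steel nut there rises 5 mm above this point. The valve is bolted to the bench.
- wheel (a joint): Turn of the handwheel in rad, counted over many turns: 0 is fully closed, against a hard stop; it grows as the valve opens (anticlockwise from above), 6.283 per turn. Range 0 to 25.1; starts between 1.2 and 4.8. It turns stiffly (about 0.1 N m, some 2 N at the pin) and stays where it is left.
- pin_block: Fixed wooden block 60 x 60 x 34 mm, origin at the centre of its underside, with a vertical 13 mm hole in the middle where the crank pin stands at the start.
- spool: Bystander: spool of solder, 76 mm across, 49 mm high, origin at the centre of its underside.
- dish: Bystander: round parts dish, 97 mm across, 22 mm high, origin at the centre of its underside.
- motor: Bystander: small stepper motor, 40 x 35 x 50 mm, shaft up, origin at the centre of its underside.
- amber_tape: Bystander: roll of amber tape lying flat, 63 mm across, 12 mm high, origin at the centre of its underside.
There are look-alikes about, which are no part of the job. Leave any orange or pink look-alike of the crank_pin alone.

How it is judged:
By the outcome, as a careful person would: the job done as asked, in the order asked, and still so for the second after the job is handed in, while the arm keeps its last pose, push and grip.
It also fails if it takes over 64 s, if anything falls off the work surface, if the arm or the gripper's body presses on something with over 40 N, if the wrist force passes 120 N, or if a joint passes its speed limit or range.

## Working session

There is one attempt and no reset: what is moved stays moved. The work goes in short steps, Python scripts to look and compute and a tool call to move; the robot and the scene stay as the last step left them, time stands still between calls to the robot, and variables do not carry over. Pictures are saved under pics/ and viewed, and the job is handed in when it is done.

Besides the shell and the picture viewer there is one more tool, called after "Request:" as name(argument=value, ...), one argument or row to a line, values as JSON. play_rows: Moves the arm, as the interface text tells. Its arguments: {"type":"object","properties":{"motion":{"type":"array"}},"required":["motion"]}

```bash
mkdir -p pics; ls
python3 - <<'E'
from rig import bot
import cv2
for n in ("scene","side","wrist"):
    c=bot.capture(n); cv2.imwrite(f"pics/a_{n}.png",c["img"]); print(n,c["mtx"].tolist(),c["rvec"],c["tvec"])
print(bot.read_state())
E
```

```text
pics
scene [[507.7814523998817, 0.0, 278.5673045719478], [0.0, 507.7814523998817, 202.71695184723637], [0.0, 0.0, 1.0]] [ 2.35395996 -0.57219351  0.24534711] [-0.50519643  0.19644314  0.79814657]
side [[435.33762102371713, 0.0, 273.81848800202823], [0.0, 435.33762102371713, 204.90287270494096], [0.0, 0.0, 1.0]] [ 0.21476262 -2.72684181  1.34911866] [0.50364186 0.13729099 0.8293908 ]
wrist [[346.17942627722914, 0.0, 275.4741275581274], [0.0, 346.17942627722914, 210.20913077781418], [0.0, 0.0, 1.0]] [-2.42933487  1.59937539  0.21990199] [-0.62380056 -0.03206039  0.39109407]
{'time_s': 0.15, 'joint_positions': array([-7.69191316e+01,  3.02665072e+01,  8.21377765e+01,  1.11548161e-04,
        6.76888331e+01, -1.02276571e+01]), 'qvel': array([ 0.03450543, -0.05091207, -0.28553252,  0.1035554 , -0.03821821,
       -0.04126434]), 'tau': array([ 7.44474964e-04, -4.40430343e+01, -1.76841474e+01,  6.32651802e-02,
        5.52751066e-02, -9.97737197e-05]), 'position': array([ 0.24720092, -0.5734465 ,  0.22180852]), 'tcp_rot': array([[-3.66069304e-04,  3.95681188e-01, -9.18387861e-01],
       [ 1.58343010e-03, -9.18386542e-01, -3.95681251e-01],
       [-9.99998679e-01, -1.59904975e-03, -2.90340381e-04]]), 'force': array([-0.60998973,  0.26241084, -0.24385467]), 'moment': array([-0.0080231 ,  0.01912666, -0.0060981 ]), 'opening': 1.0004810896837506}
```

View pics/a_scene.png

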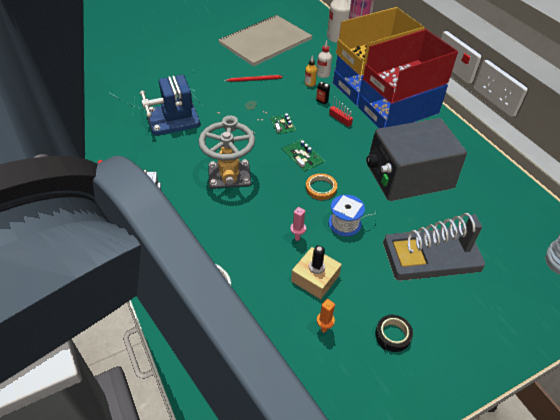

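View pics/a_side.png

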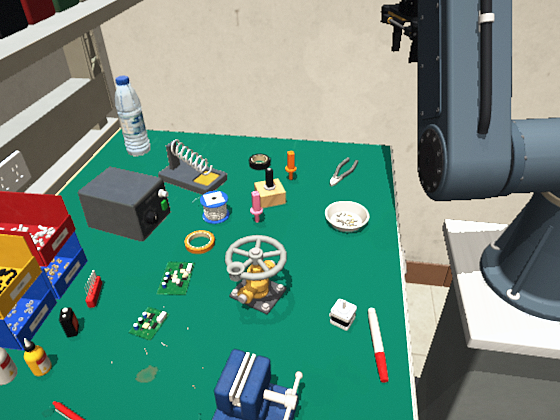

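View pics/a_wrist.png

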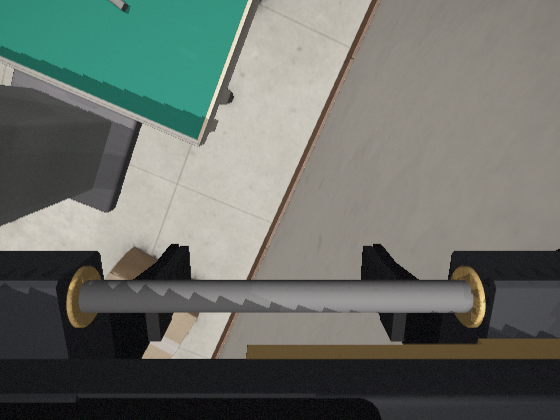

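Three pin-like things in the scene view: black in the wooden block at (318,258), pink at (299,222) and orange at (327,316). The black one in the block fits the description. Next I'll enlarge it and the wheel to confirm.

Run:
```python
import cv2, numpy as np
def crop(n,x0,y0,w,h,s=6):
    return cv2.resize(cv2.imread(f"pics/a_{n}.png")[y0:y0+h,x0:x0+w],None,fx=s,fy=s,interpolation=cv2.INTER_CUBIC)
a=crop("scene",285,235,64,64); b=crop("side",240,155,64,64)
cv2.imwrite("pics/c_pin.png",np.hstack([a,b]))
a=crop("scene",190,108,70,84,5); b=crop("side",215,225,84,84,5)
cv2.imwrite("pics/c_wheel.png",np.hstack([a,b]))
```

```text
(no output)
```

View pics/c_pin.png

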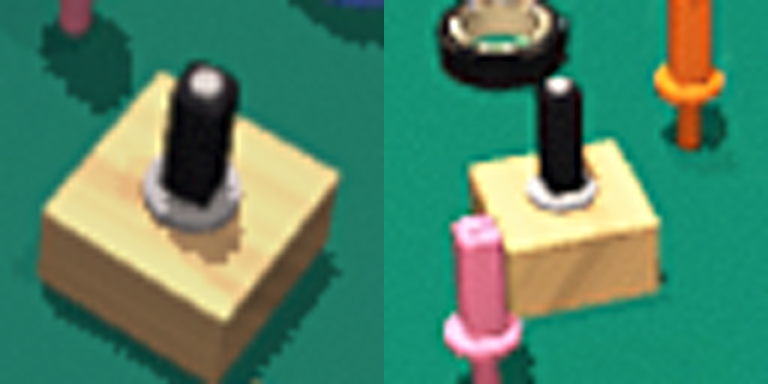

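View pics/c_wheel.png

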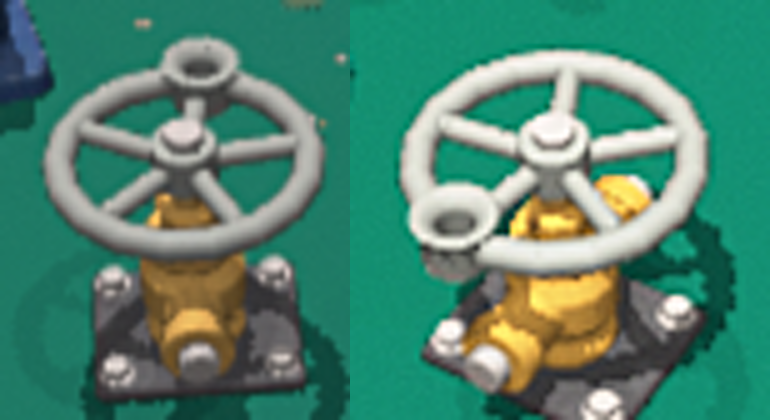

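```bash
cat > h.py <<'E'
import cv2, numpy as np
from scipy.optimize import least_squares
from rig import bot
def cam(n):
    c=bot.capture(n); return c
class C:
    def __init__(s,c): s.K=c["mtx"];s.r=np.array(c["rvec"],float);s.t=np.array(c["tvec"],float);s.R=cv2.Rodrigues(s.r)[0];s.img=c["img"]
    def proj(s,P): return cv2.projectPoints(np.atleast_2d(np.array(P,float)),s.r,s.t,s.K,None)[0][:,0]
    def onz(s,uv,z):
        d=s.R.T@np.linalg.inv(s.K)@np.array([uv[0],uv[1],1.]); o=-s.R.T@s.t.ravel()
        return o+d*(z-o[2])/d[2]
def tri(c1,p1,c2,p2):
    P=[c.K@np.c_[c.R,c.t.reshape(3,1)] for c in (c1,c2)]
    X=cv2.triangulatePoints(P[0],P[1],np.array(p1,float).reshape(2,1),np.array(p2,float).reshape(2,1)); return (X[:3]/X[3]).ravel()
E
python3 - <<'E'
from h import *
S=C(cam("scene"));D=C(cam("side"))
np.set_printoptions(precision=4,suppress=True)
for nm,a,b,z in [("top",(319.5,248.7),(269,169.2),.084),("collar",(317.2,267.8),(269.7,187),.038),("nut",(226.4,134.6),(256,251.6),.110),("hole",(230,120.4),(235.6,268),.105)]:
    print(nm,tri(S,a,D,b),S.onz(a,z),D.onz(b,z))
for p in [(162,72),(340,178),(225,322),(42,210)]:
    print(S.onz((p[0]/6+285,p[1]/6+235),.034))
for p in [(614-384,140),(660-384,222),(508-384,258),(468-384,170)]:
    print(D.onz((p[0]/6+240,p[1]/6+155),.034))
# axis dirs of scene at pin
p=np.array([.5,-.25,0]); 
for c in(S,D): print("cam pos",-c.R.T@c.t.ravel())
for nm,p in [("spool",(347,225)),("dish",None),("pink",(298,236)),("orange",(325,328))]:
    if p: print(nm,S.onz(p,0))
print("dish",D.onz((347,218),.01),"motor",D.onz((342,318),.02),"pink",D.onz((256,220),0),"orange",D.onz((290,180),0))
E
```

```text
top [ 0.5502 -0.1764  0.0835] [ 0.55   -0.1767  0.084 ] [ 0.5499 -0.1755  0.084 ]
collar [ 0.5498 -0.1778  0.0327] [ 0.5473 -0.1808  0.038 ] [ 0.5486 -0.1705  0.038 ]
nut [0.52   0.1196 0.1067] [0.519  0.1161 0.11  ] [0.5186 0.1232 0.11  ]
hole [0.5457 0.1597 0.103 ] [0.5445 0.1572 0.105 ] [0.5455 0.1614 0.105 ]
[ 0.5631 -0.1372  0.034 ]
[ 0.5889 -0.1918  0.034 ]
[ 0.5359 -0.2175  0.034 ]
[ 0.5094 -0.1634  0.034 ]
[ 0.5353 -0.2152  0.034 ]
[ 0.5088 -0.1615  0.034 ]
[ 0.5625 -0.1302  0.034 ]
[ 0.5895 -0.186   0.034 ]
cam pos [ 0.2541 -0.5726  0.7338]
cam pos [0.3888 0.6507 0.6212]
spool [ 0.6629 -0.1013  0.    ]
pink [ 0.5679 -0.0825  0.    ]
orange [ 0.5152 -0.265   0.    ]
dish [ 0.3653 -0.1153  0.01  ] motor [0.3648 0.1689 0.02  ] pink [ 0.5671 -0.0916  0.    ] orange [ 0.5132 -0.2618  0.    ]
```

Confirmed: black square grip with a steel collar, standing in the wooden block (scene 318,258; side 269,178). The pink and orange ones are decoys. The wheel's boss is visible at scene (230,120) and side (236,268), with the nut at scene (226,135). Next, move above the pin.

```bash
cat >> h.py <<'E'
import json,os
from scipy.spatial.transform import Rotation as Ro
def Rdown(yaw): # yaw = angle (deg) of tool y axis; x down
    a=np.radians(yaw); x=np.array([0,0,-1.]); y=np.array([np.cos(a),np.sin(a),0]); return np.c_[x,y,np.cross(x,y)]
def cmd():
    if os.path.exists("cmd.json"):
        d=json.load(open("cmd.json")); return np.array(d["p"]),np.array(d["R"])
    s=bot.read_state(); return np.array([.247,-.574,.223]),Rdown(-66.69)
def applied(shift,turn): # record last row sent
    p,R=cmd(); p=p+R@np.array(shift)/1000; R=R@Ro.from_rotvec(turn,degrees=True).as_matrix()
    json.dump({"p":p.tolist(),"R":R.tolist()},open("cmd.json","w")); return p
def to(p,yaw=None):
    p0,R0=cmd(); R=R0 if yaw is None else Rdown(yaw)
    return np.round(R0.T@(np.array(p)-p0)*1000,1), np.round(Ro.from_matrix(R0.T@R).as_rotvec(degrees=True),2)
np.set_printoptions(precision=4,suppress=True)
E
python3 -c "
from h import *
print(to([.5495,-.1765,.2],-64.7)); print(to([.52,-.21,.2],-64.7))"
```

```text
(array([  23. , -245.4, -435.1]), array([-1.99,  0.  ,  0.  ]))
(array([  23. , -226.3, -394.8]), array([-1.99,  0.  ,  0.  ]))
```

Request:
play_rows(
  motion=[
    [[0, -245, -435], [-2, 0, 0], 1],
    [[0, -245, -435], [-2, 0, 0], 1],
    [[0, -245, -435], [-2, 0, 0], 1],
    [[0, -245, -435], [-2, 0, 0], 1],
    [[0, -245, -435], [-2, 0, 0], 1],
    [[0, -245, -435], [-2, 0, 0], 1],
    [[23, -245, -435], [-2, 0, 0], 1],
    [[23, -245, -435], [-2, 0, 0], 1],
  ],
)

```text
time_s: 1.05
position: [0.4904, -0.2547, 0.2113]
tcp_rot: [[0.001, 0.427, -0.904], [-0.001, -0.904, -0.427], [-1.0, 0.001, -0.0]]
force: [0.5, -0.1, -0.2]
opening: 1.001
```

Request:
play_rows(
  motion=[
    [[0, 0, 0], [0, 0, 0], 1],
    [[0, 0, 0], [0, 0, 0], 1],
  ],
)

```text
time_s: 1.25
position: [0.4898, -0.2552, 0.2109]
tcp_rot: [[-0.001, 0.43, -0.903], [-0.0, -0.903, -0.43], [-1.0, -0.0, 0.001]]
force: [1.1, -0.1, 0.6]
opening: 1.0
```

```bash
cat >> h.py <<'E'
def setcmd_measured(dz=0.0012):
    s=bot.read_state(); R=np.array(s["tcp_rot"]); p=np.array(s["position"])+[0,0,dz]
    json.dump({"p":p.tolist(),"R":R.tolist()},open("cmd.json","w"))
E
python3 - <<'E'
from h import *
setcmd_measured(); s=bot.read_state(); print(s["position"])
c=cam("wrist"); cv2.imwrite("pics/b_wrist.png",c["img"]); k=C(c); print(-k.R.T@k.t.ravel(), k.proj([.5495,-.1765,.084]))
print(to([.5495,-.1765,.2],-64.7))
E
```

```text
[ 0.4898 -0.2552  0.2109]
[ 0.5558 -0.2236  0.3735] [[218.5246  94.7879]]
(array([ 12.1, -45.3, -87.8]), array([0.2 , 0.04, 0.01]))
```

View pics/b_wrist.png

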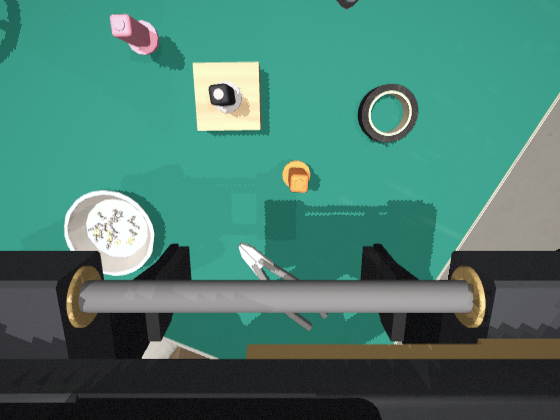

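Run:
```python
from h import *
im=cv2.imread("pics/b_wrist.png")[55:140,180:275]
cv2.imwrite("pics/b_crop.png",cv2.resize(im,None,fx=7,fy=7,interpolation=cv2.INTER_CUBIC))
```

```text
(no output)
```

View pics/b_crop.png

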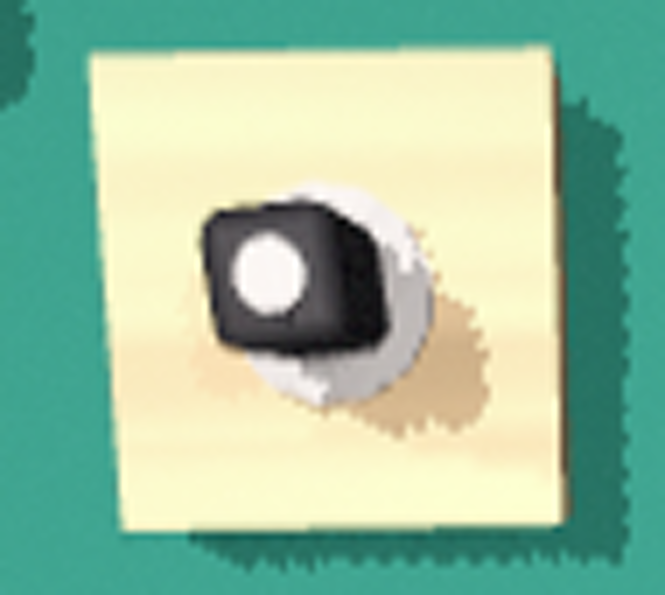

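The wrist view shows the pin top at (218,94), where my estimate predicted it, with its flats lined up with the block. Move over it and start down.

Request:
play_rows(
  motion=[
    [[12, -45.3, -87.8], [0, 0, 0], 1],
    [[12, -45.3, -87.8], [0, 0, 0], 1],
    [[52, -45.3, -87.8], [0, 0, 0], 1],
    [[92, -45.3, -87.8], [0, 0, 0], 1],
    [[112, -45.3, -87.8], [0, 0, 0], 1],
    [[112, -45.3, -87.8], [0, 0, 0], 1],
    [[112, -45.3, -87.8], [0, 0, 0], 1],
  ],
)

```text
time_s: 2.0
position: [0.5493, -0.1797, 0.0994]
tcp_rot: [[0.0, 0.425, -0.905], [-0.0, -0.905, -0.425], [-1.0, 0.0, -0.0]]
force: [-0.4, -0.5, -0.6]
opening: 1.004
```

Run:
```python
from h import *
print(applied([112,-45.3,-87.8],[0,0,0]),bot.read_state()["position"],bot.read_state()["force"])
for n in("wrist","side"):
    c=cam(n); k=C(c);print(k.proj([.5495,-.1765,.084]));cv2.imwrite(f"pics/d_{n}.png",c["img"])
w=cv2.imread("pics/d_wrist.png"); s=cv2.imread("pics/d_side.png")[110:250,180:367]
cv2.imwrite("pics/d.png",np.hstack([cv2.resize(w[100:420,140:420],(400,457)),cv2.resize(s,(400,299+158))]))
```

```text
[ 0.5494 -0.1765  0.1001] [ 0.5493 -0.1797  0.0994] [-0.4178 -0.4561 -0.587 ]
[[270.7281 248.8821]]
[[269.2544 168.9832]]
```

View pics/d.png

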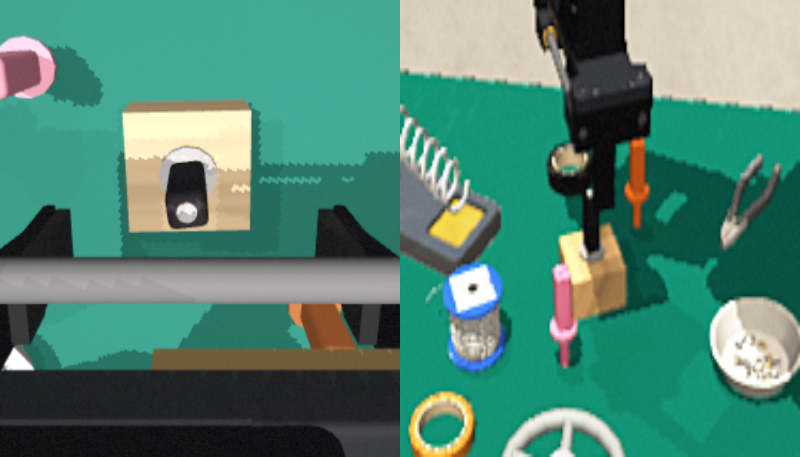

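Request:
play_rows(
  motion=[
    [[20, -2.9, -1.4], [0, 0, 0], 1],
    [[40, -2.9, -1.4], [0, 0, 0], 1],
    [[53, -2.9, -1.4], [0, 0, 0], 1],
    [[53, -2.9, -1.4], [0, 0, 0], 1],
    [[53, -2.9, -1.4], [0, 0, 0], 1],
  ],
)

```text
time_s: 2.6
position: [0.5499, -0.1751, 0.0468]
tcp_rot: [[0.001, 0.427, -0.904], [-0.001, -0.904, -0.427], [-1.0, 0.001, -0.001]]
force: [0.1, -0.5, 0.3]
opening: 1.0
```

Run:
```python
from h import *
print(bot.read_state()["position"],bot.read_state()["qvel"])
k=C(cam("wrist"));cv2.imwrite("pics/e_wrist.png",k.img);print(k.proj([.5495,-.1765,.084]))
print(bot.read_state()["position"],bot.read_state()["qvel"])
```

```text
[ 0.5499 -0.1751  0.0468] [ 0.0841 -0.6343 -0.3471  0.02   -0.1382  0.0679]
[[278.6232 303.1537]]
[ 0.5501 -0.1752  0.0471] [ 0.1667 -0.3133 -0.0195  0.1462 -0.1657  0.1086]
```

View pics/e_wrist.png

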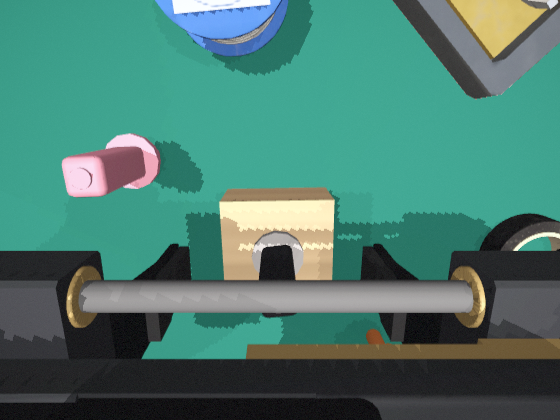

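The pin grip is centred between the fingers at about (278,270). Close.

Request:
play_rows(
  motion=[
    [[0, 0, 0], [0, 0, 0], 0],
    [[0, 0, 0], [0, 0, 0], 0],
    [[0, 0, 0], [0, 0, 0], 0],
    [[0, 0, 0], [0, 0, 0], 0],
    [[0, 0, 0], [0, 0, 0], 0],
    [[0, 0, 0], [0, 0, 0], 0],
    [[0, 0, 0], [0, 0, 0], 0],
    [[0, 0, 0], [0, 0, 0], 0],
  ],
)

```text
time_s: 3.45
position: [0.5493, -0.1746, 0.046]
tcp_rot: [[-0.0, 0.427, -0.904], [0.0, -0.904, -0.427], [-1.0, -0.0, 0.0]]
force: [0.2, 0.2, -0.1]
opening: 0.355
```

Request:
play_rows(
  motion=[
    [[0, 0, 0], [0, 0, 0], 0],
    [[0, 0, 0], [0, 0, 0], 0],
    [[0, 0, 0], [0, 0, 0], 0],
    [[0, 0, 0], [0, 0, 0], 0],
    [[0, 0, 0], [0, 0, 0], 0],
  ],
)

```text
time_s: 3.95
position: [0.5494, -0.1747, 0.0461]
tcp_rot: [[0.0, 0.428, -0.904], [-0.0, -0.904, -0.428], [-1.0, 0.0, 0.0]]
force: [-0.3, -0.1, -0.3]
opening: 0.185
```

Gripped (16 mm). Lift.

Request:
play_rows(
  motion=[
    [[-15, 0, 0], [0, 0, 0], 0],
    [[-40, 0, 0], [0, 0, 0], 0],
    [[-80, 0, 0], [0, 0, 0], 0],
    [[-115, 0, 0], [0, 0, 0], 0],
    [[-130, 0, 0], [0, 0, 0], 0],
    [[-130, 0, 0], [0, 0, 0], 0],
    [[-130, 0, 0], [0, 0, 0], 0],
  ],
)

```text
time_s: 4.65
position: [0.5488, -0.1742, 0.1756]
tcp_rot: [[-0.001, 0.427, -0.904], [0.001, -0.904, -0.427], [-1.0, -0.001, 0.001]]
force: [1.4, 0.5, -0.7]
opening: 0.181
```

Run:
```python
from h import *
for n in("scene","wrist"):
    k=C(cam(n));cv2.imwrite(f"pics/f_{n}.png",k.img)
setcmd_measured(0.0)
print(bot.read_state()["position"],bot.read_state()["force"])
print(to([.5453,.1593,.176]))
```

```text
[ 0.5482 -0.1739  0.1744] [ 0.4331 -0.2915 -1.9694]
(array([  -0.9, -302.5, -139.8]), array([0., 0., 0.]))
```

View pics/f_scene.png

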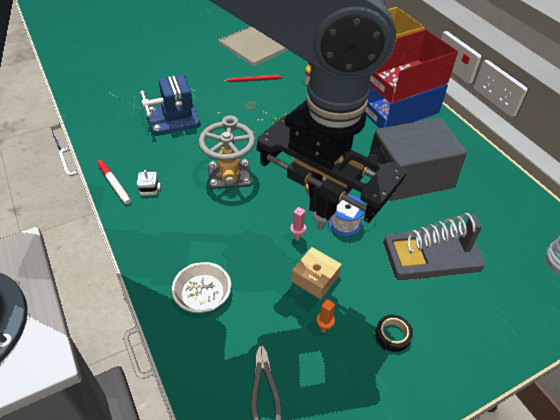

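View pics/f_wrist.png

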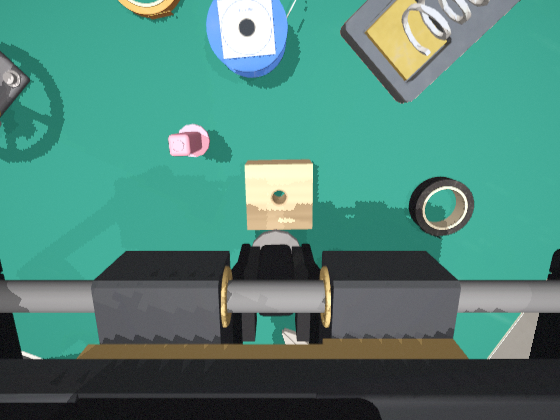

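Pin lifted, and the block's hole is empty at wrist (279,197). Now carry it over the wheel boss.

Request:
play_rows(
  motion=[
    [[-3, -40, -18.5], [0, 0, 0], 0],
    [[-3, -80, -37], [0, 0, 0], 0],
    [[-3, -120, -55.5], [0, 0, 0], 0],
    [[-3, -160, -74], [0, 0, 0], 0],
    [[-3, -200, -92.5], [0, 0, 0], 0],
    [[-3, -240, -111], [0, 0, 0], 0],
    [[-3, -280, -129.5], [0, 0, 0], 0],
    [[-3, -302, -139.5], [0, 0, 0], 0],
  ],
)

```text
time_s: 5.55
position: [0.5448, 0.1612, 0.1773]
tcp_rot: [[-0.004, 0.43, -0.903], [0.001, -0.903, -0.43], [-1.0, -0.002, 0.003]]
force: [0.1, 0.4, -0.6]
opening: 0.179
```

Request:
play_rows(
  motion=[
    [[0, 0, 0], [0, 0, 0], 0],
    [[0, 0, 0], [0, 0, 0], 0],
  ],
)

```text
time_s: 5.75
position: [0.5454, 0.1583, 0.1776]
tcp_rot: [[-0.003, 0.429, -0.903], [-0.001, -0.903, -0.429], [-1.0, -0.001, 0.003]]
force: [-0.6, 0.3, -0.7]
opening: 0.184
```

Run:
```python
from h import *
s=bot.read_state();print(s["position"],s["qvel"],s["joint_positions"],s["force"])
for n in("scene","wrist","side"):
    k=C(cam(n));cv2.imwrite(f"pics/g_{n}.png",k.img)
a=cv2.imread("pics/g_scene.png")[80:220,170:357];b=cv2.imread("pics/g_side.png")[180:320,170:357]
cv2.imwrite("pics/g.png",np.hstack([cv2.resize(a,None,fx=2.1,fy=2.1,interpolation=2),cv2.resize(b,None,fx=2.1,fy=2.1,interpolation=2)]))
```

```text
[0.5454 0.1583 0.1776] [-1.8779 -0.4612  0.0837 -0.133   0.0419  0.0644] [ 4.9251 29.1585 92.8986 -0.0352 58.1133 69.5426] [-0.5981  0.2525 -0.7191]
```

View pics/g.png

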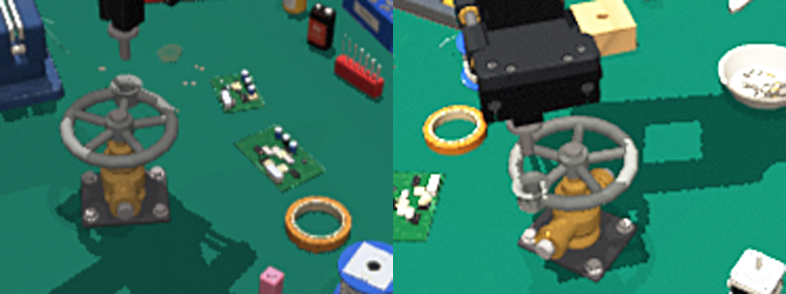

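View pics/g_wrist.png

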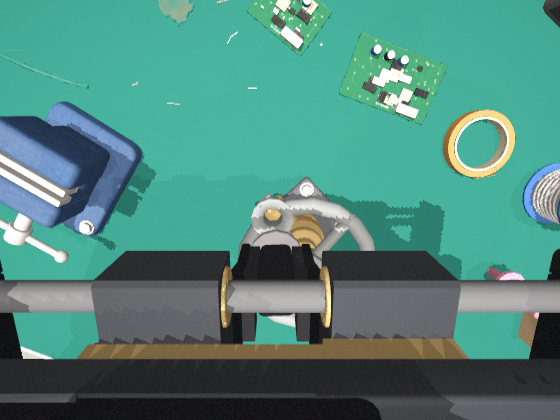

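Run:
```python
from h import *
P=np.array(bot.read_state()["position"])
ims=[]
for n,(x,y) in (("scene",(200,80)),("side",(215,215)),("wrist",(235,180))):
    k=C(cam(n)); print(n,"foot",k.proj(P-[0,0,.042]),"hole",k.proj([.5453,.1593,.105]),P)
    ims.append(cv2.resize(k.img[y:y+80,x:x+65],None,fx=4,fy=4,interpolation=2))
cv2.imwrite("pics/g2.png",np.hstack(ims))
```

```text
scene foot [[230.0712 107.2247]] hole [[229.9507 119.6821]] [0.5462 0.1568 0.1784]
side foot [[234.4087 252.122 ]] hole [[236.0066 267.0988]] [0.5462 0.1568 0.1784]
wrist foot [[275.4932 235.3155]] hole [[271.7623 220.135 ]] [0.5462 0.1568 0.1784]
```

View pics/g2.png

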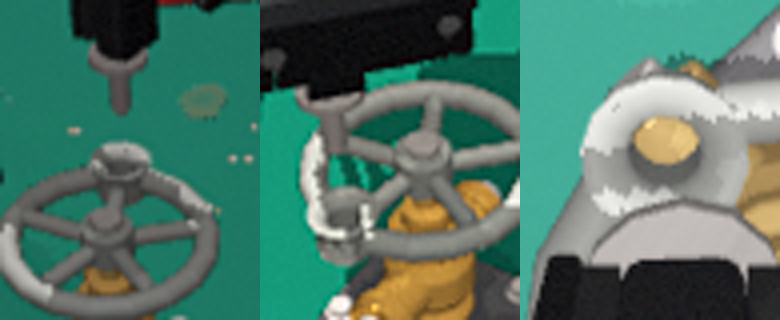

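Request:
play_rows(
  motion=[
    [[0, -3, -1.2], [0, 0, 0], 0],
    [[10, -3, -1.2], [0, 0, 0], 0],
    [[22, -3, -1.2], [0, 0, 0], 0],
    [[32, -3, -1.2], [0, 0, 0], 0],
    [[35, -3, -1.2], [0, 0, 0], 0],
    [[35, -3, -1.2], [0, 0, 0], 0],
  ],
)

```text
time_s: 6.65
position: [0.5455, 0.1612, 0.1429]
tcp_rot: [[-0.002, 0.428, -0.904], [-0.0, -0.904, -0.428], [-1.0, -0.001, 0.002]]
force: [-0.9, -0.9, -0.8]
opening: 0.183
```

Run:
```python
from h import *
s=bot.read_state();P=s["position"];print(P,s["force"])
ims=[]
for n,(x,y) in (("scene",(200,80)),("side",(215,215)),("wrist",(235,180))):
    k=C(cam(n))
    ims.append(cv2.resize(k.img[y:y+80,x:x+65],None,fx=4,fy=4,interpolation=2))
cv2.imwrite("pics/g3.png",np.hstack(ims))
```

```text
[0.5455 0.1612 0.1429] [-0.8979 -0.9336 -0.7655]
```

View pics/g3.png

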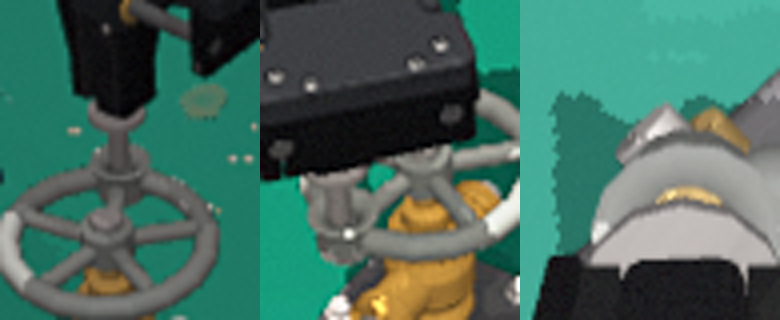

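The foot is over and in the flare, centred in both views (scene zoom 120,160; side zoom 340,210). Continue down in small steps.

Request:
play_rows(
  motion=[
    [[4, 0, 0], [0, 0, 0], 0],
    [[8, 0, 0], [0, 0, 0], 0],
    [[12, 0, 0], [0, 0, 0], 0],
    [[12, 0, 0], [0, 0, 0], 0],
  ],
)

```text
time_s: 7.2
position: [0.5457, 0.1612, 0.1314]
tcp_rot: [[-0.001, 0.427, -0.904], [0.0, -0.904, -0.427], [-1.0, -0.001, 0.001]]
force: [1.1, -0.4, -1.1]
opening: 0.177
```

Request:
play_rows(
  motion=[
    [[4, 0, 0], [0, 0, 0], 0],
    [[8, 0, 0], [0, 0, 0], 0],
    [[12, 0, 0], [0, 0, 0], 0],
    [[12, 0, 0], [0, 0, 0], 0],
  ],
)

```text
time_s: 7.6
position: [0.5457, 0.1613, 0.1193]
tcp_rot: [[-0.001, 0.427, -0.904], [0.0, -0.904, -0.427], [-1.0, -0.001, 0.001]]
force: [-0.2, -0.4, -0.7]
opening: 0.181
```

Request:
play_rows(
  motion=[
    [[1.5, 0, 0], [0, 0, 0], 0],
    [[3, 0, 0], [0, 0, 0], 0],
    [[3, 0, 0], [0, 0, 0], 0],
  ],
)

```text
time_s: 7.9
position: [0.5461, 0.1611, 0.1171]
tcp_rot: [[-0.0, 0.428, -0.904], [-0.0, -0.904, -0.428], [-1.0, 0.0, 0.0]]
force: [-0.8, -2.4, -1.3]
opening: 0.181
```

Request:
play_rows(
  motion=[
    [[1, 0, 0], [0, 0, 0], 0],
    [[2, 0, 0], [0, 0, 0], 0],
    [[2, 0, 0], [0, 0, 0], 0],
  ],
)

```text
time_s: 8.2
position: [0.5462, 0.1611, 0.1169]
tcp_rot: [[0.001, 0.428, -0.904], [-0.0, -0.904, -0.428], [-1.0, 0.001, -0.0]]
force: [-3.5, -2.3, 10.4]
opening: 0.186
```

Run:
```python
from h import *
s=bot.read_state();P=s["position"];print(P,s["force"],s["moment"])
ims=[]
for n,(x,y) in (("scene",(200,80)),("side",(215,215)),("wrist",(235,180))):
    k=C(cam(n))
    ims.append(cv2.resize(k.img[y:y+80,x:x+65],None,fx=4,fy=4,interpolation=2))
cv2.imwrite("pics/g4.png",np.hstack(ims))
```

```text
[0.5462 0.1611 0.1169] [-3.5371 -2.2542 10.4357] [-0.4713  0.7416 -0.0461]
```

View pics/g4.png

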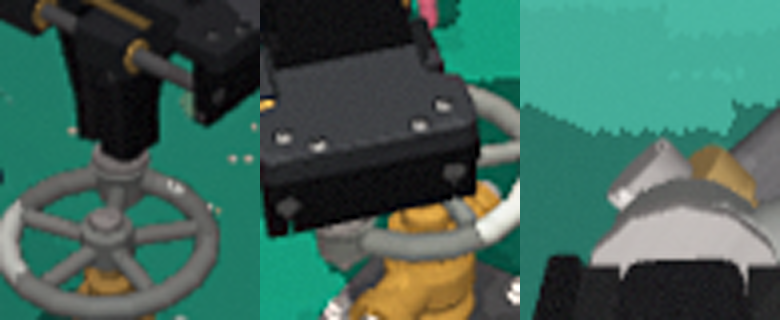

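Collar seated: 10 N upward at TCP z 0.117, as expected. Relax the push slightly, then crank clockwise. The range says at least 69° is free, so the first call goes 60°.

```bash
cat >> h.py <<'E'
CEN=np.array([.5199,.1205]); 
def crank(th0,ths,p0=None,r=.048,dx=0,cen=None):
    """tool shifts going from commanded pos p0 to circle points at ths(deg)"""
    cen=CEN if cen is None else cen
    p0,R0=(cmd() if p0 is None else (np.array(p0),np.array(bot.read_state()["tcp_rot"])))
    for t in ths:
        w=np.r_[cen+r*np.array([np.cos(np.radians(t)),np.sin(np.radians(t))]),p0[2]]
        d=R0.T@(w-p0)*1000; print(t,[dx,round(d[1],1),round(d[2],1)])
E
python3 - <<'E'
from h import *
s=bot.read_state(); P=np.array(s["position"])
d=P[:2]-CEN; print(np.linalg.norm(d),np.degrees(np.arctan2(d[1],d[0])))
crank(0,[50,42,34,26,18,10,2,-2],P)
E
```

```text
0.0483701301750466 56.99876387401372
50 [0, np.float64(5.4), np.float64(-2.5)]
42 [0, np.float64(11.6), np.float64(-4.8)]
34 [0, np.float64(18.2), np.float64(-6.3)]
26 [0, np.float64(24.8), np.float64(-6.8)]
18 [0, np.float64(31.5), np.float64(-6.4)]
10 [0, np.float64(38.1), np.float64(-5.1)]
2 [0, np.float64(44.4), np.float64(-2.9)]
-2 [0, np.float64(47.4), np.float64(-1.5)]
```

Request:
play_rows(
  motion=[
    [[-1.2, 5.4, -2.5], [0, 0, 0], 0],
    [[-1.2, 11.6, -4.8], [0, 0, 0], 0],
    [[-1.2, 18.2, -6.3], [0, 0, 0], 0],
    [[-1.2, 24.8, -6.8], [0, 0, 0], 0],
    [[-1.2, 31.5, -6.4], [0, 0, 0], 0],
    [[-1.2, 38.1, -5.1], [0, 0, 0], 0],
    [[-1.2, 44.4, -2.9], [0, 0, 0], 0],
    [[-1.2, 44.4, -2.9], [0, 0, 0], 0],
  ],
)

```text
time_s: 9.15
position: [0.568, 0.1222, 0.1169]
tcp_rot: [[0.0, 0.426, -0.905], [0.001, -0.905, -0.426], [-1.0, -0.001, -0.001]]
force: [-2.4, 0.6, 6.0]
opening: 0.181
```

Run:
```python
from h import *
s=bot.read_state(); P=np.array(s["position"]);print(P,s["force"],s["opening"])
d=P[:2]-CEN; print(np.linalg.norm(d),np.degrees(np.arctan2(d[1],d[0])))
ims=[]
for n,(x,y) in (("scene",(190,80)),("side",(215,215)),("wrist",(235,180))):
    k=C(cam(n)); print(k.proj(np.r_[CEN,.105]))
    ims.append(cv2.resize(k.img[y:y+80,x:x+80],None,fx=3.3,fy=3.3,interpolation=2))
cv2.imwrite("pics/h1.png",np.hstack(ims))
```

```text
[0.568  0.1222 0.1169] [-2.4342  0.6383  5.9982] 0.18085462484960957
0.04817408331692047 2.0743033120979244
[[226.0418 135.1219]]
[[255.7263 252.565 ]]
[[242.9025 325.4427]]
```

View pics/h1.png

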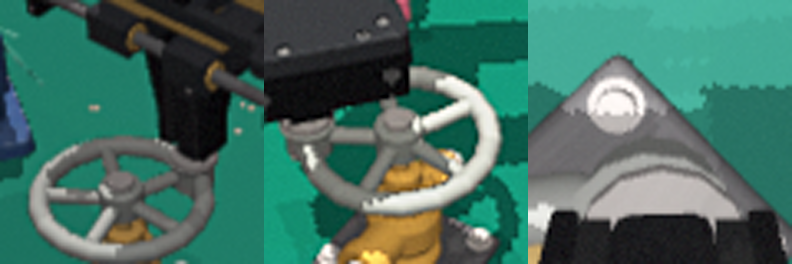

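Run:
```python
import numpy as np
f=lambda a:48*np.array([np.cos(np.radians(a)),-np.sin(np.radians(a))])
p=66.8
for i in range(34):
    print(round(p-64.8),np.round(f(p-4)-f(p),1),np.round(f(p-8)-f(p),1)); p-=8
```

```text
2 [3.  1.4] [6.  3.1]
-6 [2.8 1.8] [5.5 3.9]
-14 [2.5 2.2] [4.9 4.6]
-22 [2.2 2.5] [4.2 5.2]
-30 [1.8 2.8] [3.4 5.8]
-38 [1.4 3. ] [2.6 6.2]
-46 [1.  3.2] [1.7 6.5]
-54 [0.5 3.3] [0.8 6.6]
-62 [0.  3.4] [-0.1  6.7]
-70 [-0.4  3.3] [-1.1  6.6]
-78 [-0.9  3.2] [-2.   6.4]
-86 [-1.3  3.1] [-2.9  6.1]
-94 [-1.7  2.9] [-3.7  5.6]
-102 [-2.1  2.6] [-4.4  5. ]
-110 [-2.5  2.3] [-5.1  4.4]
-118 [-2.8  1.9] [-5.6  3.6]
-126 [-3.   1.5] [-6.1  2.8]
-134 [-3.2  1.1] [-6.4  1.9]
-142 [-3.3  0.6] [-6.6  1. ]
-150 [-3.3  0.2] [-6.7  0.1]
-158 [-3.3 -0.3] [-6.6 -0.8]
-166 [-3.3 -0.8] [-6.5 -1.8]
-174 [-3.1 -1.2] [-6.2 -2.6]
-182 [-2.9 -1.6] [-5.7 -3.5]
-190 [-2.7 -2. ] [-5.2 -4.2]
-198 [-2.4 -2.4] [-4.5 -4.9]
-206 [-2.  -2.7] [-3.8 -5.5]
-214 [-1.6 -2.9] [-3. -6.]
-222 [-1.2 -3.1] [-2.2 -6.3]
-230 [-0.7 -3.3] [-1.3 -6.6]
-238 [-0.3 -3.3] [-0.3 -6.7]
-246 [ 0.2 -3.3] [ 0.6 -6.7]
-254 [ 0.7 -3.3] [ 1.5 -6.5]
-262 [ 1.1 -3.2] [ 2.4 -6.2]
```

Request:
play_rows(
  motion=[
    [[0, 3.1, 1.2], [0, 0, 0], 0],
    [[0, 6.3, 2.7], [0, 0, 0], 0],
  ],
)

```text
time_s: 9.5
position: [0.5682, 0.1167, 0.117]
tcp_rot: [[0.0, 0.426, -0.905], [0.003, -0.905, -0.426], [-1.0, -0.002, -0.001]]
force: [-3.2, 3.3, 6.7]
opening: 0.183
```

Request:
play_rows(
  motion=[
    [[0, 2.8, 1.8], [0, 0, 0], 0],
    [[0, 5.4, 4.1], [0, 0, 0], 0],
  ],
)

```text
time_s: 9.7
position: [0.5674, 0.11, 0.117]
tcp_rot: [[0.002, 0.426, -0.905], [0.003, -0.905, -0.426], [-1.0, -0.002, -0.003]]
force: [-2.0, 2.7, 5.1]
opening: 0.182
```

Request:
play_rows(
  motion=[
    [[0, 2.5, 2.2], [0, 0, 0], 0],
    [[0, 4.9, 4.6], [0, 0, 0], 0],
  ],
)

```text
time_s: 9.9
position: [0.5657, 0.1034, 0.117]
tcp_rot: [[0.003, 0.426, -0.905], [0.002, -0.905, -0.426], [-1.0, -0.001, -0.003]]
force: [-2.2, 4.0, 5.1]
opening: 0.183
```

Request:
play_rows(
  motion=[
    [[0, 2.2, 2.5], [0, 0, 0], 0],
    [[0, 4.2, 5.2], [0, 0, 0], 0],
  ],
)

```text
time_s: 10.1
position: [0.564, 0.0992, 0.1171]
tcp_rot: [[0.006, 0.424, -0.906], [0.006, -0.906, -0.424], [-1.0, -0.003, -0.008]]
force: [2.3, 14.0, 1.9]
opening: 0.181
```

Force jumped to 14 N at about −26°. That is probably the stop, so push slightly further to confirm.

Request:
play_rows(
  motion=[
    [[0, 0.6, 1.0], [0, 0, 0], 0],
    [[0, 0.6, 1.0], [0, 0, 0], 0],
    [[0, 0.6, 1.0], [0, 0, 0], 0],
  ],
)

```text
time_s: 10.4
position: [0.564, 0.0992, 0.1171]
tcp_rot: [[0.007, 0.425, -0.905], [0.007, -0.905, -0.425], [-1.0, -0.004, -0.009]]
force: [2.6, 12.3, 2.3]
opening: 0.183
```

Run:
```python
from h import *
s=bot.read_state(); P=np.array(s["position"]);print(P,s["force"],s["opening"])
d=P[:2]-CEN; print(np.linalg.norm(d),np.degrees(np.arctan2(d[1],d[0])))
ims=[]
for n,(x,y) in (("scene",(190,80)),("side",(215,215)),("wrist",(235,180))):
    k=C(cam(n)); cv2.imwrite(f"pics/stop_{n}.png",k.img)
    ims.append(cv2.resize(k.img[y:y+80,x:x+80],None,fx=3.3,fy=3.3,interpolation=2))
cv2.imwrite("pics/h2.png",np.hstack(ims))
```

```text
[0.564  0.0992 0.1171] [ 2.5825 12.2649  2.2682] 0.18294185335019295
0.04894471400069259 -25.770951663442812
```

View pics/h2.png

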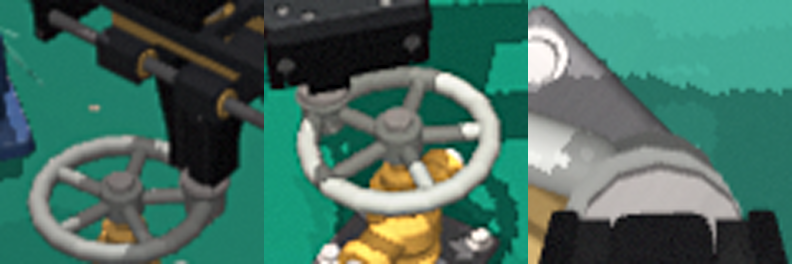

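Request:
play_rows(
  motion=[
    [[0, 1.0, 1.5], [0, 0, 0], 0],
    [[0, 1.7, 2.5], [0, 0, 0], 0],
    [[0, 1.7, 2.5], [0, 0, 0], 0],
    [[0, 1.7, 2.5], [0, 0, 0], 0],
  ],
)

```text
time_s: 10.95
position: [0.5638, 0.0987, 0.1173]
tcp_rot: [[0.01, 0.423, -0.906], [0.011, -0.906, -0.423], [-1.0, -0.006, -0.014]]
force: [4.3, 18.6, 1.0]
opening: 0.181
```

Hard stop confirmed: 19 N tangential with the position frozen. Next, work out the back-off rows. The commanded pose is now at about −35° on the circle.

Run:
```python
import numpy as np
f=lambda a:48*np.array([np.cos(np.radians(a)),-np.sin(np.radians(a))])
for k in range(3):
    p=29.8+120*k
    print(round(p,1),[[0]+np.round(f(p+15*i)-f(p),1).tolist() for i in range(1,9)])
```

```text
29.8 [[0, -7.6, -10.0], [0, -17.5, -17.6], [0, -29.1, -22.5], [0, -41.5, -24.1], [0, -53.9, -22.6], [0, -65.5, -17.8], [0, -75.5, -10.2], [0, -83.1, -0.3]]
149.8 [[0, -4.8, 11.6], [0, -6.5, 24.0], [0, -4.9, 36.4], [0, -0.2, 48.0], [0, 7.4, 58.0], [0, 17.3, 65.6], [0, 28.9, 70.5], [0, 41.3, 72.1]]
269.8 [[0, 12.4, -1.6], [0, 24.0, -6.3], [0, 34.0, -13.9], [0, 41.7, -23.9], [0, 46.5, -35.4], [0, 48.2, -47.8], [0, 46.6, -60.3], [0, 41.8, -71.9]]
```

Request:
play_rows(
  motion=[
    [[0.3, -7.6, -10.0], [0, 0, 0], 0],
    [[0.3, -17.5, -17.6], [0, 0, 0], 0],
    [[0.3, -29.1, -22.5], [0, 0, 0], 0],
    [[0.3, -41.5, -24.1], [0, 0, 0], 0],
    [[0.3, -53.9, -22.6], [0, 0, 0], 0],
    [[0.3, -65.5, -17.8], [0, 0, 0], 0],
    [[0.3, -75.5, -10.2], [0, 0, 0], 0],
    [[0.3, -83.1, -0.3], [0, 0, 0], 0],
  ],
)

```text
time_s: 11.75
position: [0.528, 0.1669, 0.1171]
tcp_rot: [[0.009, 0.429, -0.903], [-0.002, -0.903, -0.429], [-1.0, 0.006, -0.007]]
force: [3.5, -5.4, 4.3]
opening: 0.178
```

Run:
```python
from h import *
s=bot.read_state(); P=np.array(s["position"]);print(P,s["force"],s["opening"],s["joint_positions"],s["qvel"])
d=P[:2]-CEN; print(np.linalg.norm(d),np.degrees(np.arctan2(d[1],d[0])))
ims=[]
for n,(x,y) in (("scene",(190,80)),("side",(215,215)),("wrist",(235,180))):
    k=C(cam(n))
    ims.append(cv2.resize(k.img[y:y+80,x:x+80],None,fx=3.3,fy=3.3,interpolation=2))
cv2.imwrite("pics/h3.png",np.hstack(ims))
s=bot.read_state(); P=np.array(s["position"]);print(P,s["force"])
```

```text
[0.528  0.1669 0.1171] [ 3.5285 -5.4439  4.2719] 0.17845686502913996 [ 6.0825 33.1033 98.1864 -0.2592 48.2298 70.8505] [  3.8583  -6.3006  15.77     0.1299 -10.0931   3.902 ]
0.047063179219421325 80.06852917059165
[0.5252 0.1673 0.1169] [-1.391  -1.5723  8.2765]
```

View pics/h3.png

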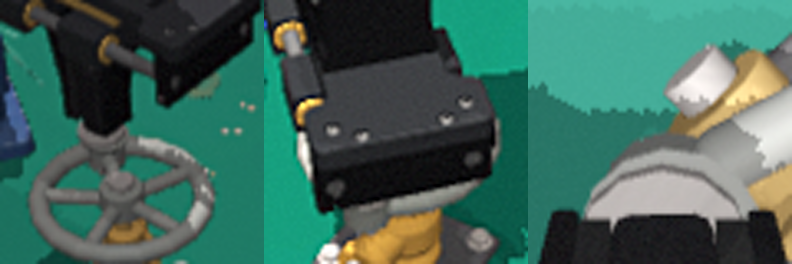

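Turning with the pin still seated. Continue.

Request:
play_rows(
  motion=[
    [[0, -4.8, 11.6], [0, 0, 0], 0],
    [[0, -6.5, 24.0], [0, 0, 0], 0],
    [[0, -4.9, 36.4], [0, 0, 0], 0],
    [[0, -0.2, 48.0], [0, 0, 0], 0],
    [[0, 7.4, 58.0], [0, 0, 0], 0],
    [[0, 17.3, 65.6], [0, 0, 0], 0],
    [[0, 28.9, 70.5], [0, 0, 0], 0],
    [[0, 41.3, 72.1], [0, 0, 0], 0],
  ],
)

```text
time_s: 12.7
position: [0.4762, 0.1002, 0.1169]
tcp_rot: [[0.0, 0.427, -0.904], [0.002, -0.904, -0.427], [-1.0, -0.002, -0.001]]
force: [0.1, 5.1, 10.8]
opening: 0.181
```

```bash
cat > st.py <<'E'
from h import *
import sys
c=None
for n,(x,y) in (("scene",(190,80)),("side",(215,215)),("wrist",(235,180))):
    if c is None: c=[]
    k=C(cam(n)); cv2.imwrite(f"pics/{sys.argv[1]}_{n}.png",k.img)
    c.append(cv2.resize(k.img[y:y+80,x:x+80],None,fx=3.3,fy=3.3,interpolation=2))
cv2.imwrite(f"pics/{sys.argv[1]}.png",np.hstack(c))
s=bot.read_state(); P=np.array(s["position"]);print(s["time_s"],P,s["force"],s["opening"]);print(s["joint_positions"])
d=P[:2]-CEN; print(np.linalg.norm(d),np.degrees(np.arctan2(d[1],d[0])))
E
python3 st.py i1
```

```text
12.85 [0.4771 0.0985 0.1169] [-0.1099 -1.956  11.2446] 0.17706862844527707
[ -1.4568  29.4748 107.3539  -0.1034  43.1142  63.3263]
0.048143840368012523 -152.8436955953158
```

View pics/i1.png

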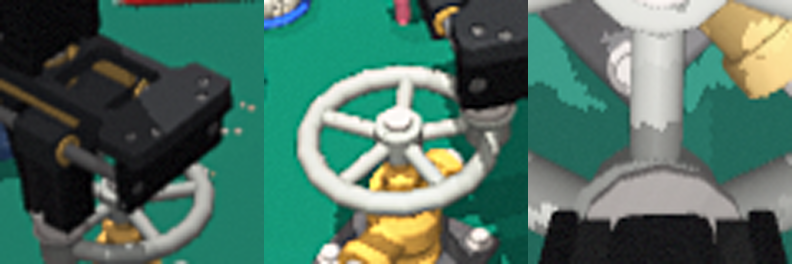

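Request:
play_rows(
  motion=[
    [[-0.8, 12.4, -1.6], [0, 0, 0], 0],
    [[-0.8, 24.0, -6.3], [0, 0, 0], 0],
    [[-0.8, 34.0, -13.9], [0, 0, 0], 0],
    [[-0.8, 41.7, -23.9], [0, 0, 0], 0],
    [[-0.8, 46.5, -35.4], [0, 0, 0], 0],
    [[-0.8, 48.2, -47.8], [0, 0, 0], 0],
    [[-0.8, 46.6, -60.3], [0, 0, 0], 0],
    [[-0.8, 41.8, -71.9], [0, 0, 0], 0],
  ],
)

```text
time_s: 13.65
position: [0.5582, 0.0911, 0.117]
tcp_rot: [[-0.005, 0.428, -0.904], [-0.003, -0.904, -0.428], [-1.0, 0.0, 0.005]]
force: [-3.5, -2.6, 9.3]
opening: 0.176
```

```bash
python3 st.py i2
```

```text
13.8 [0.5596 0.0928 0.117 ] [-0.5628  2.0777  6.3163] 0.1802022772484812
[-1.8681 34.0604 95.8664 -0.0033 50.1185 62.8049]
0.04837099773604191 -34.94280097103282
```

View pics/i2.png

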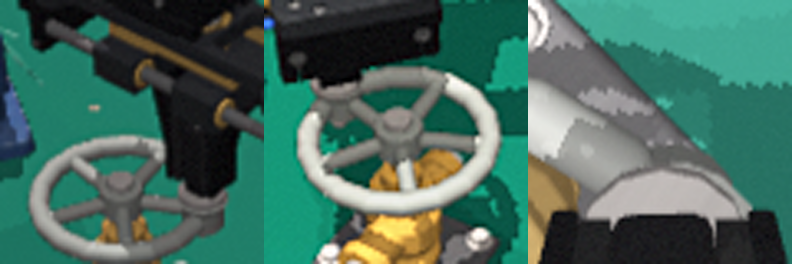

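First turn nearly done, at −35° against the stop's −26° plus play. Now the second turn.

Request:
play_rows(
  motion=[
    [[0, -7.6, -10.0], [0, 0, 0], 0],
    [[0, -17.5, -17.6], [0, 0, 0], 0],
    [[0, -29.1, -22.5], [0, 0, 0], 0],
    [[0, -41.5, -24.1], [0, 0, 0], 0],
    [[0, -53.9, -22.6], [0, 0, 0], 0],
    [[0, -65.5, -17.8], [0, 0, 0], 0],
    [[0, -75.5, -10.2], [0, 0, 0], 0],
    [[0, -83.1, -0.3], [0, 0, 0], 0],
  ],
)

```text
time_s: 14.6
position: [0.5259, 0.1665, 0.1171]
tcp_rot: [[0.004, 0.429, -0.903], [-0.003, -0.903, -0.429], [-1.0, 0.004, -0.002]]
force: [2.6, -4.0, 4.1]
opening: 0.178
```

```bash
python3 st.py i3
```

```text
14.75 [0.523  0.167  0.1169] [-2.0576 -2.1609  7.6297] 0.18662615294365617
[ 6.0916 33.0243 98.4211 -0.1174 48.7031 70.8196]
0.0465738674522096 86.19626060602911
```

Request:
play_rows(
  motion=[
    [[0, -4.8, 11.6], [0, 0, 0], 0],
    [[0, -6.5, 24.0], [0, 0, 0], 0],
    [[0, -4.9, 36.4], [0, 0, 0], 0],
    [[0, -0.2, 48.0], [0, 0, 0], 0],
    [[0, 7.4, 58.0], [0, 0, 0], 0],
    [[0, 17.3, 65.6], [0, 0, 0], 0],
    [[0, 28.9, 70.5], [0, 0, 0], 0],
    [[0, 41.3, 72.1], [0, 0, 0], 0],
  ],
)

```text
time_s: 15.55
position: [0.4759, 0.0996, 0.117]
tcp_rot: [[-0.002, 0.426, -0.905], [0.002, -0.905, -0.426], [-1.0, -0.002, 0.001]]
force: [2.1, 6.3, 5.4]
opening: 0.185
```

```bash
python3 st.py i4
```

```text
15.7 [0.4766 0.0981 0.117 ] [ 3.0163 -1.3384  6.48  ] 0.1820098746994892
[ -1.5174  29.4701 107.3395  -0.099   43.2504  63.3055]
0.04875300351985409 -152.58326321745838
```

View pics/i4.png

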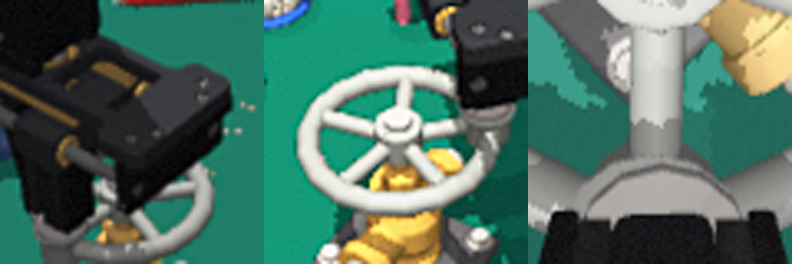

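Request:
play_rows(
  motion=[
    [[0, 12.4, -1.6], [0, 0, 0], 0],
    [[0, 24.0, -6.3], [0, 0, 0], 0],
    [[0, 34.0, -13.9], [0, 0, 0], 0],
    [[0, 41.7, -23.9], [0, 0, 0], 0],
    [[0, 46.5, -35.4], [0, 0, 0], 0],
    [[0, 48.2, -47.8], [0, 0, 0], 0],
    [[0, 46.6, -60.3], [0, 0, 0], 0],
    [[0, 41.8, -71.9], [0, 0, 0], 0],
  ],
)

```text
time_s: 16.5
position: [0.5566, 0.0905, 0.1169]
tcp_rot: [[-0.008, 0.428, -0.904], [-0.003, -0.904, -0.428], [-1.0, -0.001, 0.009]]
force: [-3.3, -3.1, 10.3]
opening: 0.181
```

```bash
python3 st.py i5
python3 - <<'E'
import cv2,numpy as np
a=[];
for n in("stop","i5"):
    im=cv2.imread(f"pics/{n}_side.png")[228:292,222:292]; a.append(cv2.resize(im,None,fx=5.6,fy=5.6,interpolation=2))
cv2.imwrite("pics/cmp.png",np.hstack(a))
E
```

```text
16.65 [0.5581 0.0921 0.1169] [0.9158 0.5083 8.4932] 0.18024058010518862
[-1.9268 34.0318 95.9438 -0.042  50.2602 62.7777]
0.04758613106029643 -36.61865584762019
```

View pics/cmp.png

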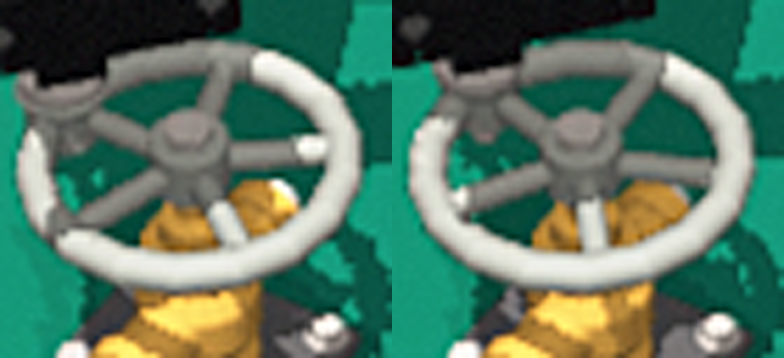

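Both views show the wheel. Rectify the side views to a top-down plane so I can measure the spoke angles.

```bash
cat > rect.py <<'E'
from h import *
import sys
def rect(im,k,z=.099,c=CEN,h=.06,n=390):
    w=np.array([[c[0]-h,c[1]+h,z],[c[0]+h,c[1]+h,z],[c[0]+h,c[1]-h,z],[c[0]-h,c[1]-h,z]])
    H=cv2.getPerspectiveTransform(k.proj(w).astype(np.float32),np.float32([[0,0],[n,0],[n,n],[0,n]]))
    return cv2.warpPerspective(im,H,(n,n),flags=cv2.INTER_CUBIC)
if __name__=="__main__":
    k={n:C(cam(n)) for n in ("side","scene")}
    for n in k:
        o=[rect(cv2.imread(f"pics/{a}_{n}.png"),k[n]) for a in sys.argv[1:3]]
        for i in o: cv2.circle(i,(195,195),3,(0,0,255),-1)
        cv2.imwrite(f"pics/r_{sys.argv[2]}_{n}.png",np.hstack(o))
E
python3 rect.py stop i5
```

```text
(no output)
```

View pics/r_i5_side.png

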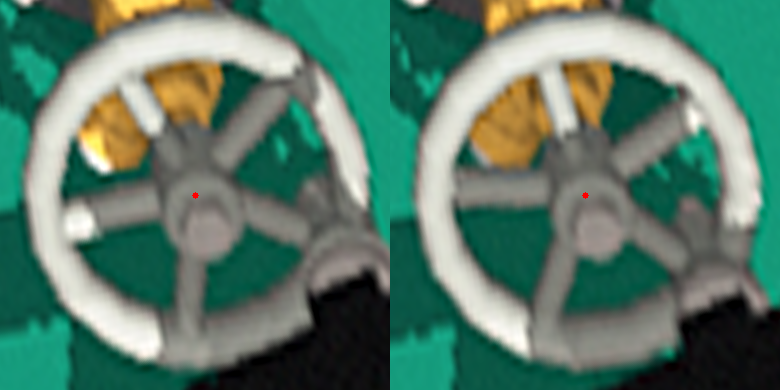

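View pics/r_i5_scene.png

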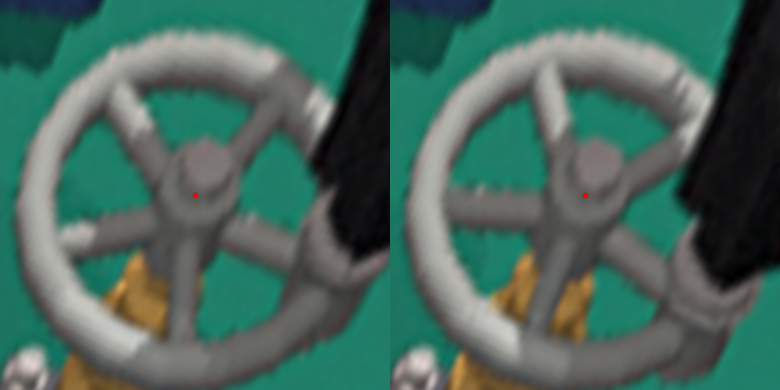

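```bash
cat > ang.py <<'E'
from rect import *
cen={"side":(199,192),"scene":(187,208)}
def spokes(im,c,lo=26,hi=36,n=390,h=60):
    s=n/(2*h); f=im.astype(float); bg=np.clip((f[...,1]-f[...,2]-15)/40,0,1)  # green-ness
    A=np.arange(0,360,.25); prof=[]
    for r in np.arange(lo,hi,1.):
        x=c[0]+r*s*np.cos(np.radians(A)); y=c[1]-r*s*np.sin(np.radians(A))
        prof.append(cv2.remap(bg.astype(np.float32),x.astype(np.float32)[None],y.astype(np.float32)[None],1)[0])
    p=np.mean(prof,0); m=p<.5; out=[]
    e=np.flatnonzero(np.diff(m.astype(int)))
    def cross(i): return A[i]+.25*(p[i]-.5)/(p[i]-p[i+1])
    ups=[i for i in e if m[i+1]]
    for u in ups:
        d=[j for j in e if j>u and not m[j+1]]
        if d: a,b=cross(u),cross(d[0]); out.append((round((a+b)/2,1),round(b-a,1)))
    return out,p
def run(names):
    k={n:C(cam(n)) for n in ("side","scene")}
    for n in k:
        P={}
        for a in names:
            o,p=spokes(rect(cv2.imread(f"pics/{a}_{n}.png"),k[n]),cen[n]); P[a]=p; print(n,a,o)
if __name__=="__main__": run(sys.argv[1:])
E
python3 ang.py stop i5
```

```text
side stop [(np.float64(54.1), np.float64(22.8)), (np.float64(122.5), np.float64(90.0)), (np.float64(191.2), np.float64(24.2)), (np.float64(264.4), np.float64(18.1))]
side i5 [(np.float64(40.3), np.float64(23.1)), (np.float64(132.9), np.float64(110.9)), (np.float64(249.1), np.float64(19.6)), (np.float64(335.7), np.float64(42.1))]
scene stop [(np.float64(48.1), np.float64(16.3)), (np.float64(123.2), np.float64(22.5)), (np.float64(197.8), np.float64(22.3)), (np.float64(251.1), np.float64(50.9)), (np.float64(335.9), np.float64(24.3))]
scene i5 [(np.float64(29.6), np.float64(19.9)), (np.float64(105.2), np.float64(19.8)), (np.float64(180.6), np.float64(24.3)), (np.float64(251.4), np.float64(51.2)), (np.float64(319.3), np.float64(25.1))]
```

The wheel is about 15.5° short of the stop orientation (two turns). Advance 12° slowly.

Request:
play_rows(
  motion=[
    [[-0.5, -1.3, -2.1], [0, 0, 0], 0],
    [[-0.5, -2.8, -4.2], [0, 0, 0], 0],
    [[-0.5, -4.3, -6.2], [0, 0, 0], 0],
    [[-0.5, -5.9, -8.1], [0, 0, 0], 0],
    [[-0.5, -5.9, -8.1], [0, 0, 0], 0],
  ],
)

```text
time_s: 17.35
position: [0.5623, 0.1, 0.117]
tcp_rot: [[-0.005, 0.428, -0.904], [-0.002, -0.904, -0.428], [-1.0, -0.0, 0.006]]
force: [-0.3, -1.6, 5.6]
opening: 0.182
```

```bash
python3 st.py i6; python3 ang.py stop i6
```

```text
17.5 [0.5623 0.1001 0.117 ] [-0.0234 -1.9795  6.1238] 0.18236649738509642
[-1.0582 34.3793 95.0794 -0.1387 50.8407 63.6974]
0.04705705644325759 -25.746197842130883
side stop [(np.float64(54.1), np.float64(22.8)), (np.float64(122.5), np.float64(90.0)), (np.float64(191.2), np.float64(24.2)), (np.float64(264.4), np.float64(18.1))]
side i6 [(np.float64(51.0), np.float64(23.1)), (np.float64(122.2), np.float64(89.6)), (np.float64(187.5), np.float64(25.1)), (np.float64(260.4), np.float64(18.6))]
scene stop [(np.float64(48.1), np.float64(16.3)), (np.float64(123.2), np.float64(22.5)), (np.float64(197.8), np.float64(22.3)), (np.float64(251.1), np.float64(50.9)), (np.float64(335.9), np.float64(24.3))]
scene i6 [(np.float64(44.1), np.float64(17.3)), (np.float64(119.8), np.float64(20.4)), (np.float64(194.2), np.float64(22.6)), (np.float64(251.4), np.float64(51.2)), (np.float64(331.6), np.float64(24.0))]
```

Consistently 3.7° short on all spokes in both cameras. Advance by 3.1 mm.

Request:
play_rows(
  motion=[
    [[0, -1.0, -1.1], [0, 0, 0], 0],
    [[0, -2.1, -2.2], [0, 0, 0], 0],
    [[0, -2.1, -2.2], [0, 0, 0], 0],
    [[0, -2.1, -2.2], [0, 0, 0], 0],
  ],
)

```text
time_s: 18.0
position: [0.5634, 0.1027, 0.117]
tcp_rot: [[-0.005, 0.428, -0.904], [-0.002, -0.904, -0.428], [-1.0, -0.0, 0.006]]
force: [0.0, -1.9, 6.0]
opening: 0.182
```

```bash
python3 st.py i7; python3 ang.py stop i7; python3 rect.py stop i7
```

```text
18.15 [0.5634 0.1027 0.117 ] [-0.0467 -2.1542  6.5367] 0.1809359425745824
[-0.7797 34.4749 94.8462 -0.1556 50.9764 63.9871]
0.04701916122607199 -22.247370617397905
side stop [(np.float64(54.1), np.float64(22.8)), (np.float64(122.5), np.float64(90.0)), (np.float64(191.2), np.float64(24.2)), (np.float64(264.4), np.float64(18.1))]
side i7 [(np.float64(54.4), np.float64(22.4)), (np.float64(122.4), np.float64(90.0)), (np.float64(190.8), np.float64(24.2)), (np.float64(264.4), np.float64(17.9))]
scene stop [(np.float64(48.1), np.float64(16.3)), (np.float64(123.2), np.float64(22.5)), (np.float64(197.8), np.float64(22.3)), (np.float64(251.1), np.float64(50.9)), (np.float64(335.9), np.float64(24.3))]
scene i7 [(np.float64(47.9), np.float64(16.6)), (np.float64(123.2), np.float64(22.3)), (np.float64(197.7), np.float64(22.7)), (np.float64(251.2), np.float64(50.9)), (np.float64(335.8), np.float64(24.4))]
```

View pics/r_i7_scene.png

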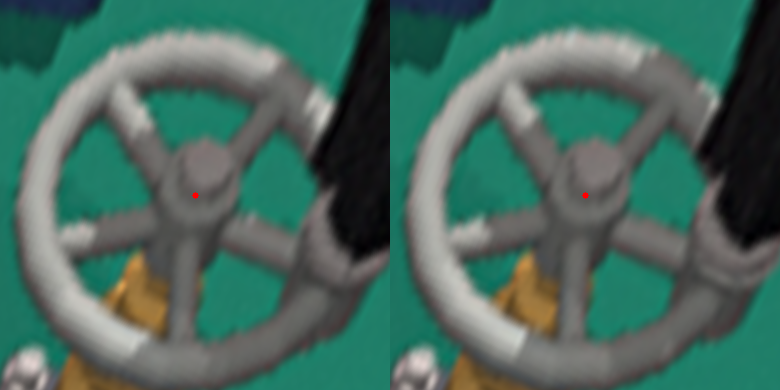

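All spokes now match the stop picture within about 0.3°, mostly 0.1°. Check that it holds steady, and check the bystanders.

Request:
play_rows(
  motion=[
    [[0, 0, 0], [0, 0, 0], 0],
    [[0, 0, 0], [0, 0, 0], 0],
    [[0, 0, 0], [0, 0, 0], 0],
    [[0, 0, 0], [0, 0, 0], 0],
    [[0, 0, 0], [0, 0, 0], 0],
  ],
)

```text
time_s: 18.85
position: [0.5634, 0.1027, 0.117]
tcp_rot: [[-0.005, 0.428, -0.904], [-0.002, -0.904, -0.428], [-1.0, -0.0, 0.006]]
force: [-0.7, -2.5, 6.2]
opening: 0.183
```

```bash
python3 st.py i8; python3 ang.py i8
```

```text
19.0 [0.5634 0.1027 0.117 ] [-0.2764 -3.0042  5.4397] 0.18234639311377965
[-0.7811 34.4761 94.8465 -0.1549 50.976  63.9909]
0.04702187772838412 -22.26017481050817
side i8 [(np.float64(54.3), np.float64(22.3)), (np.float64(122.5), np.float64(90.0)), (np.float64(190.8), np.float64(24.3)), (np.float64(264.4), np.float64(17.9))]
scene i8 [(np.float64(47.9), np.float64(16.7)), (np.float64(123.2), np.float64(22.3)), (np.float64(197.7), np.float64(22.6)), (np.float64(251.2), np.float64(50.9)), (np.float64(335.8), np.float64(24.4))]
```

View pics/i8_side.png

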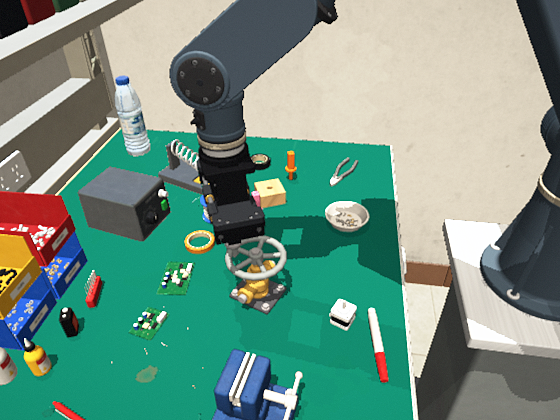

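View pics/i8.png

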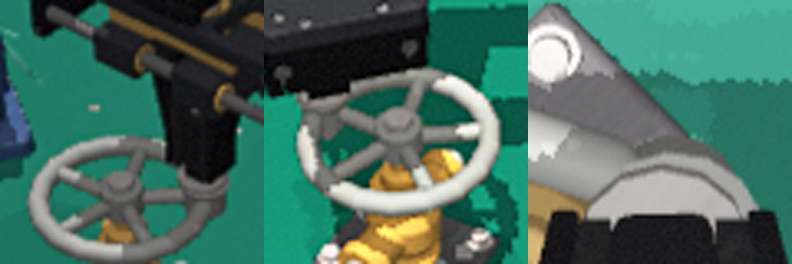

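The wheel and arm are steady, the collar sits on the boss, and the bystanders in view (dish 347,217; motor 342,314; tape 199,241; orange 291,165) have not moved. Hand in.

```bash
python3 -c "
from rig import bot
print(bot.hand_in())"
```

```text
the job is handed in; nothing more can be done
None
```

The job is handed in at about 19 s, with the gripper still holding the pin in the wheel at two turns open. No verdict was reported.

- **Pin:** I lifted the black pin out of the block and pushed it down into the wheel until the collar sat on the boss, with about 10 N of contact at the expected height.
- **Closing:** I cranked clockwise about 83° until it hit the stop. The position froze there while the force rose to 19 N.
- **Backing off:** I backed it off two turns. I set the final angle by matching the wheel's spokes to the pictures taken at the stop.

**Last checks**
- **Spoke angles:** the readable spokes matched the stop pictures within 0.1–0.4° in both cameras. They were unchanged after another half second.
- **Pin:** it was still seated, with the tool at z = 0.117 m and about 6 N of downward push. The grip was closed on its 16 mm bar.
- **Bystanders:** those I could see had not moved. The arm hid the spool and the pink pin in the last side view, so I did not re-check those two. Nothing came near them on the way.

One small disagreement: the stop pictures were taken at about 12 N. Pushing to 19 N moved the tool another 0.5 mm. I took that as flex, but the zero could be off by a few tenths of a degree.

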